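# Fit the matching flange on the label rewinder

## Robot

A 6-joint arm with a two-finger parallel gripper is mounted at the origin on a cart in front of the work surface, level with it; the furniture and walls round the work are solid. World frame = base frame: x ahead of the robot, y to its left, z up, the work surface at z = 0. Lengths are in m, angles in rad, forces in N, time in s.
With the tool pointing down it reaches from about 0.325 to 0.775 m from the base axis. Payload 5.5 kg.
Tool frame: the origin (TCP) lies between the finger pads; the fingertips stand 14 mm ahead of it and the grasp point (between the pads) lies 5 mm behind it; z points along the fingers, y is the line along which they close (so a half turn about z gives the same grasp; the last joint's range is limited). The gripper opens to 85 mm and grips with 20 to 120 N. Pads are 22 mm wide; open, the fingers measure 114 mm over their backs; the gripper's body (76 mm by 85 mm) begins 54 mm behind the grasp point. The pads swing forward as they close: fully open they stand 13 mm farther back than shut.
Start: joints at [-1.183, 0.091, 1.231, -0, 1.82, -0.057], TCP at [0.258, -0.542, 0.245] pointing down, gripper open.
Joint ranges: [-2.87, 2.87], [-0.86, 2.18], [0.17, 2.46], [-1.51, 4.65], [0.06, 2.69], [-2.65, 2.65]. Speed limits (rad/s): [2.57, 2.57, 3.01, 3.14, 3.14, 3.14].

## Interface

Orientations are given as a rotation vector (axis times angle).
In Python, from cell import robot, imaging, sign_off gives the robot as it stands. The module is installed in compiled form; this text tells all that it offers.
- The arm moves only by the tool play_rows, never from a script. Its argument "plan" is a list of rows, each an object of numbers: "tx", "ty", "tz": the shift along the tool's x, y, z in mm; "ax", "ay", "az": the turn, a rotation vector about the tool's x, y, z in rad; "jaw": the finger opening in mm, from 0 to 85.4. In form: [{"tx": .., "ty": .., "tz": .., "ax": .., "ay": .., "az": .., "jaw": ..}, ...]. A call has exactly 5 rows; each row shifts and turns the commanded pose from where the row before left it, along the tool's axes as they then stand; what a row does not reach is not made up. A row lasts 1/10 s, in which the tool goes at most 50 mm and 8.59 degrees, less where a joint would pass 70% of its speed; a pose out of reach is approached as far as the arm can. A call is refused whole if a number of a shift passes 50 or a number of a turn 0.15, either way. A call with a gripper value outside its range is refused whole. The fingers move at their own pace and stop on an object; "grip_force" is the grip in N (left out, the last holds). Time passes only in rows, so rows that do not move let the fingers close, or fill a call up. It gives the time, the measured TCP pose, the force, the opening and the grip force at its end, in the units of the state.
- robot.sense(): the state, without advancing time (a new reading comes with each control period).
- imaging.grab_frame(name): name is "side" or "top"; returns (picture, depth): 400x640x3 uint8, red, green, blue; 400x640 float32, m along the optical axis (not along the pixel's ray), 0 where there is no reading.
- imaging.camera_params(name): a dict with "mtx" (3x3 intrinsics, pixels), "origin" and "rotation" of the camera in the world. Camera axes: x right, y up, looking along -z (the intrinsics and any distortion apply to the point x, -y, -z); pixel columns grow to the right and rows downward; lengths in m; the calibration is good to about 2 mm. A picture is of the moment at which its call begins. camera_params takes no time and is no camera call.
- sign_off(): hands the job in; it is judged then, once.
The state is a dict: "time": time; "joint_pos": joint angles; "joint_velocities": joint speeds; "joint_torque": joint torques, N m; "tcp_pos": TCP position; "ee_rot": TCP orientation; "wrist_force": force on the tool from outside, world axes, zero at the start; "wrist_torque": the same for the moment, N m; "gripper_width": finger opening in m; "grip_force": force on a finger pad.
Only numpy, scipy, OpenCV 4.12 (cv2) and the standard library are available. Lean on these libraries where they do the work, as an engineer would, in place of code of your own. Each camera call takes 0.05 s, during which the arm holds its last target. There are 200 camera calls.

## Task

The label rewinder has lost its flange. Of the two flanges on the table, pick up the one whose holes match the three studs of the rewinder's turntable, turn it until the studs line up with its holes, and lower it gently over them (do not drop it from above the studs) until it lies flat and fully home on the turntable, then let go. Leave the other flange where it is.

Things in the scene. Friction and masses are not known exactly. Their poses are not given: they have to be found in the camera images.
- flange_three_grip (a point): Matching flange, loose: orange disc 144 mm wide, 8 mm thick, 0.18 kg, with THREE 32 mm through holes, centres 45 mm from the axis at 0, 120, 240 deg from x. Point: on the axis, 53 mm above the underside, centre of the black T-grip's bar: 56 mm long (x), 22 mm wide (y; grip across this), 36 mm high (35 to 71 mm above the underside; below it a 22 mm stem). z up.
- hub_seat (a point): Label rewinder, fixed: grey base 170 mm wide, steel turntable 128 mm wide that does not turn. Point: centre of its flat top, 40 mm above the table, where the flange's underside lies when home. Three brass studs, 12 mm thick, tapered tips, rise 26 mm above it, 45 mm from the axis at 0, 120, 240 deg from x (z up). The flange fits at three yaws, 120 deg apart, with 10 mm play all round.
- flange_four_grip (a point): The other flange, to be left alone: blue, same size and T-grip, but with FOUR holes (0, 90, 180, 270 deg from x), so it does not fit. Point: centre of its T-grip's bar, 53 mm above its underside; axes as for the orange one. The two flanges may lie in either place.

How it is judged:
On the way:
1. the orange three-hole flange is held above the studs of the rewinder (z of flange_three_grip in the frame of hub_seat above 0.079 m and horizontal distance between flange_three_grip and hub_seat below 0.03 m and contact force between the fingers and flange_three above 0.5 N), for 0.05 s.
At the end, for the whole second after the job is handed in: The orange three-hole flange lies at rest, flat (within 3.4 degrees) and fully down on the turntable (within 4 mm), its axis within 15 mm of the turntable's, with the three studs standing through its holes; the blue four-hole flange is within 30 mm of where it was (z of flange_three_grip in the frame of hub_seat between 0.049 and 0.057 m and horizontal distance between flange_three_grip and hub_seat below 0.015 m and angle between flange_three_grip's own z axis and vertical below 0.06 rad and linear speed of flange_three below 0.02 m/s and distance of flange_four_grip from where it was at the start of the episode below 0.03 m); the robot touches nothing.
It fails at once if the orange flange is dropped: let go in the air above the studs (z of flange_three_grip in the frame of hub_seat above 0.083 m and contact force between flange_three and anything else below 0.02 N).
It fails at once if the blue flange is moved by more than 30 mm (distance of flange_four_grip from where it was at the start of the episode above 0.03 m).
It also fails if it takes over 40 s, if anything falls off the work surface, if the arm or the gripper's body presses on something with over 40 N, if the wrist force passes 120 N, or if a joint passes its speed limit or range.

## Working session

There is one attempt and no reset: what is moved stays moved. The work goes in short steps, Python scripts to look and compute and a tool call to move; the robot and the scene stay as the last step left them, time stands still between calls to the robot, and variables do not carry over. Pictures are saved under pics/ and viewed, at most 10 in all, crops included, and the job is handed in when it is done.

Besides the shell and the picture viewer there is one more tool, called after "Request:" by a JSON object that holds its "method" and its "body". play_rows: Moves the arm, as the interface text tells. Its arguments: {"type":"object","properties":{"plan":{"type":"array"},"grip_force":{"type":"number"}},"required":["plan"]}

```bash
mkdir -p pics; cat > h.py <<'E'
import numpy as np, cv2
from cell import robot, imaging
def grab(n):
    p,d=imaging.grab_frame(n); c=imaging.camera_params(n); return p,d,c
def cloud(d,c):
    K=np.array(c["mtx"]);v,u=np.mgrid[0:400,0:640]
    P=np.stack([(u-K[0,2])/K[0,0]*d,-(v-K[1,2])/K[1,1]*d,-d],-1)
    return P@np.array(c["rotation"]).T+np.array(c["origin"])
E
python3 - <<'E'
from h import *
for n in("top","side"):
    p,d,c=grab(n); cv2.imwrite(f"pics/{n}0.png",p[...,::-1]); np.savez(f"{n}0.npz",p=p,d=d,X=cloud(d,c)); print(n,{k:np.round(v,3) if k!="name" else v for k,v in c.items()})
print(robot.sense())
E
```

```text
Traceback (most recent call last):
  File "h.py", line 8, in cloud
    return P@np.array(c["rotation"]).T+np.array(c["origin"])
           ~~~~~~~~~~~~~~~~~~~~~~~~~~~^~~~~~~~~~~~~~~~~~~~~~
ValueError: operands could not be broadcast together with shapes (400,640) (3,)
```

View pics/top0.png

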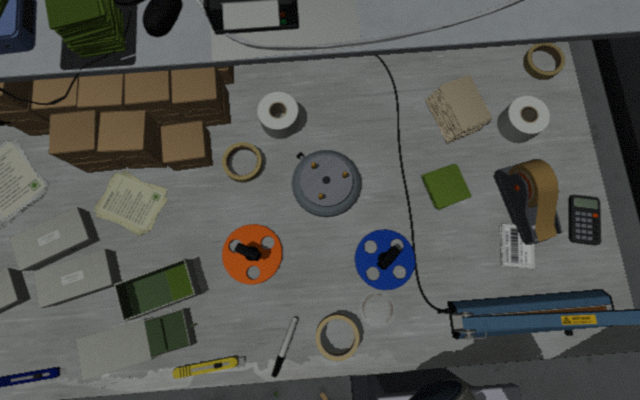

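The top view shows the orange flange at (252,253), the turntable at (326,181) and the blue flange at (385,259). The rotation is 1-D, presumably a rotation vector.

```bash
sed -i 's/^    return P@.*/    return P@cv2.Rodrigues(np.array(c["rotation"],float))[0].T+np.array(c["origin"])/' h.py
python3 - <<'E'
from h import *
for n in("top","side"):
    p,d,c=grab(n); cv2.imwrite(f"pics/{n}1.png",p[...,::-1]); X=cloud(d,c);np.savez(f"{n}0.npz",p=p,d=d,X=X); print(n,c)
    if n=="top":
        for u,v in((252,240),(326,165),(400,200),(250,320),(327,180),(245,249),(390,256)): print(u,v,X[v,u].round(3))
        cv2.imwrite("pics/crop1.png",cv2.resize(p[130:310,200:440,::-1],None,fx=3.3,fy=3.3,interpolation=cv2.INTER_CUBIC))
print(robot.sense())
E
```

```text
top {'mtx': array([[372.24899839,   0.        , 320.74289304],
       [  0.        , 372.24899839, 203.4534226 ],
       [  0.        ,   0.        ,   1.        ]]), 'origin': array([0.40535131, 0.26291563, 0.90278224]), 'rotation': array([ 0.16521738, -0.17184283, -1.64310123])}
252 240 [0.521 0.424 0.006]
326 165 [0.684 0.232 0.042]
400 200 [ 0.593  0.054 -0.002]
250 320 [ 0.336  0.438 -0.002]
327 180 [0.648 0.232 0.038]
245 249 [0.494 0.429 0.072]
390 256 [0.453 0.108 0.07 ]
side {'mtx': array([[395.86847776,   0.        , 318.26149634],
       [  0.        , 395.86847776, 196.85459406],
       [  0.        ,   0.        ,   1.        ]]), 'origin': array([0.3321109 , 0.97454861, 0.49557216]), 'rotation': array([ 0.2405337 , -1.45811938, -2.49881895])}
{'time': 0.15, 'joint_pos': array([-1.18271185e+00,  9.16986071e-02,  1.23164707e+00,  3.22698905e-05,
        1.81981266e+00, -5.66937501e-02]), 'joint_velocities': array([ 4.42951933e-04, -1.15837784e-03, -4.22675778e-03,  1.86598990e-03,
        5.75396393e-05, -2.22507155e-03]), 'joint_torque': array([ 1.75817819e-03, -4.59369886e+01, -4.18527281e+01, -7.92756555e-05,
        9.54306044e-03, -2.82684852e-05]), 'tcp_pos': array([ 0.2580878 , -0.54142802,  0.24438166]), 'ee_rot': array([-3.06271155e+00, -6.92581737e-01,  3.57005393e-04]), 'wrist_force': array([-0.5360589 ,  0.30503032, -0.34602854]), 'wrist_torque': array([ 0.00969074, -0.0070587 , -0.0463472 ]), 'grip_force': 0.0, 'gripper_width': 0.08555462717009721}
```

View pics/crop1.png

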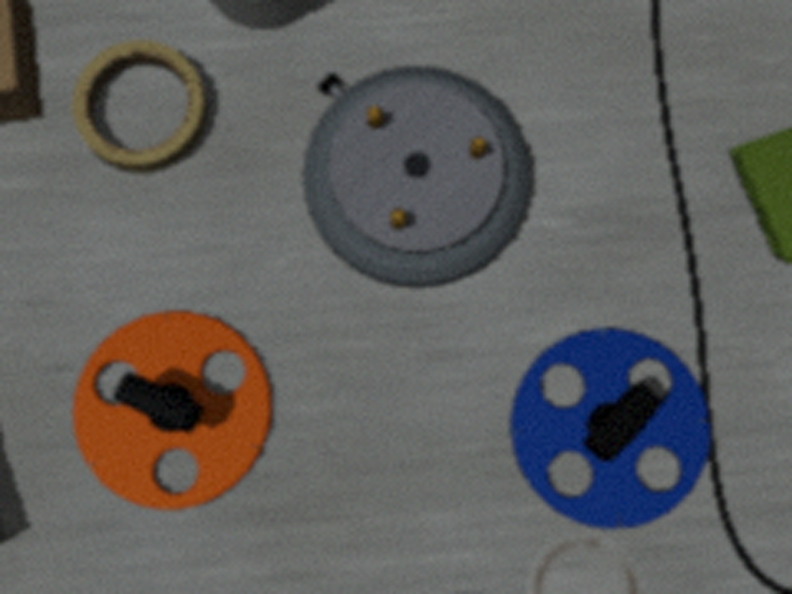

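View pics/side1.png

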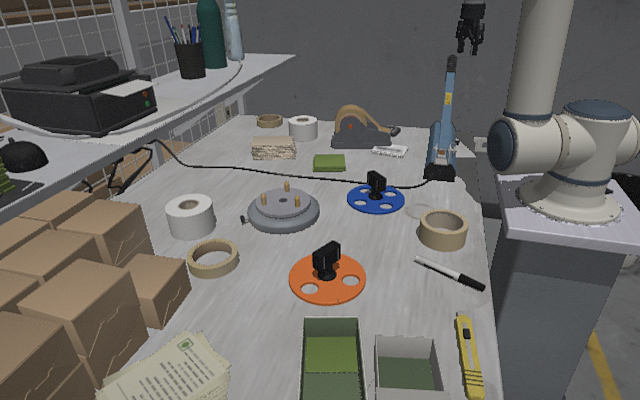

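The crop shows the orange disc's holes at (116,382), (224,370) and (176,470), with its T-bar running from about (120,385) to (198,410). The stud tips are at (375,115), (479,146) and (400,217), and the turntable's centre is at (417,165). The side view shows the orange flange lying free at (327,278), with a shelf behind the work. Next I'll compute poses.

```bash
cat >> h.py <<'E'
def ray(c,u,v,z):
    K=np.array(c["mtx"]);R=cv2.Rodrigues(np.array(c["rotation"],float))[0]
    r=R@np.array([(u-K[0,2])/K[0,0],-(v-K[1,2])/K[1,1],-1]);o=np.array(c["origin"])
    return (o+r*(z-o[2])/r[2])[:2]
E
python3 - <<'E'
from h import *
c=imaging.camera_params("top")
f=lambda l,z:np.array([ray(c,(a+.5)/3.3-.5+200,(b+.5)/3.3-.5+130,z) for a,b in l])
ang=lambda P,o:np.degrees(np.arctan2(*(P-o).T[::-1])).round(1)
H=f([(116,382),(224,370),(176,470)],.008);print("holes mean",H.mean(0),np.linalg.norm(H-H.mean(0),axis=1),ang(H,H.mean(0))%120)
S=f([(375,115),(479,146),(400,217)],.064);print("studs",S.mean(0),np.linalg.norm(S-S.mean(0),axis=1),ang(S,S.mean(0)),ang(S,S.mean(0))%120)
print("hubctr",f([(417,165)],.04))
T=np.load("top0.npz");p=T["p"].astype(int);X=T["X"]
m=(p[...,0]>130)&(p[...,2]<70)&(p[...,1]<110)
m[:220]=0;m[290:]=0;m[:,:215]=0;m[:,290:]=0
(cx,cy),r=cv2.minEnclosingCircle(np.argwhere(m)[:,::-1].astype(np.float32));print("disc",ray(c,cx,cy,.008),r)
q=X[225:290,215:290].reshape(-1,3);b=q[(q[:,2]>.055)&(q[:,2]<.085)]
(ce,sz,a)=cv2.minAreaRect((b[:,:2]*1000).astype(np.float32));print("bar",len(b),ce,sz,a,b[:,2].max(), cv2.boxPoints((ce,sz,a)))
q=X[225:290,355:420].reshape(-1,3);b=q[(q[:,2]>.055)&(q[:,2]<.085)];print("blue bar",b.mean(0))
print("shelf",X[55,400],X[40,300])
E
```

```text
holes mean [0.49019269 0.42549196] [0.04530221 0.04562125 0.04517362] [61.9 61.5 61.4]
studs [0.64594275 0.23440014] [0.04479444 0.04441213 0.04412564] [ 38.6 -82.1 158.7] [38.6 37.9 38.7]
hubctr [[0.64836812 0.23467227]]
disc [0.48788394 0.42679742] 30.008316040039062
bar 253 (489.3317565917969, 425.7762451171875) (55.49479675292969, 22.149442672729492) 60.935359954833984 0.07409502449342797 [[466.17206 406.90308]
 [485.5323  396.14294]
 [512.49146 444.6494 ]
 [493.13123 455.40955]]
blue bar [0.45084547 0.11231745 0.06929331]
shelf [ 9.93289883e-01  4.69657939e-03 -3.68411220e-04] [0.88696819 0.26962485 0.23967722]
```

```bash
python3 - <<'E'
from h import *
q=np.concatenate([np.load(n+"0.npz")["X"].reshape(-1,3) for n in("top","side")])
q=q[(q[:,2]<.6)&(q[:,2]>-.05)]
for y0 in np.arange(-.7,.6,.1):
    print(y0.round(1),[ (lambda s:(round(float(np.percentile(s,99.5)),2) if len(s)>5 else None))(q[(q[:,1]>y0)&(q[:,1]<y0+.1)&(q[:,0]>x)&(q[:,0]<x+.1),2]) for x in np.arange(.2,1,.1)])
E
```

```text
-0.7 [0.33, None, None, None, None, None, None, None]
-0.6 [0.41, None, None, None, None, None, None, None]
-0.5 [0.35, 0.26, 0.02, 0.02, 0.0, 0.0, 0.24, 0.24]
-0.4 [0.25, 0.26, 0.02, 0.02, 0.0, 0.07, 0.24, 0.27]
-0.3 [0.21, 0.21, 0.06, 0.13, 0.13, 0.07, 0.24, 0.25]
-0.2 [0.17, 0.18, 0.01, 0.11, 0.1, 0.03, 0.24, 0.25]
-0.1 [0.13, 0.13, 0.0, 0.02, 0.02, 0.03, 0.25, 0.38]
-0.0 [0.2, 0.02, 0.07, 0.01, 0.01, 0.01, 0.25, 0.24]
0.1 [0.05, 0.04, 0.07, 0.03, 0.07, 0.03, 0.25, 0.24]
0.2 [0.05, 0.05, 0.0, 0.04, 0.07, 0.04, 0.25, 0.33]
0.3 [0.02, 0.02, 0.01, 0.01, 0.03, 0.06, 0.32, 0.36]
0.4 [0.02, 0.0, 0.07, 0.07, 0.03, 0.03, 0.32, 0.36]
0.5 [0.05, 0.05, 0.05, 0.0, 0.0, 0.07, 0.24, 0.27]
```

Request:
{"method": "play_rows", "body": {"plan": [{"az":-0.124},{"az":-0.124},{"az":-0.124},{"az":-0.124},{"az":-0.124}]}}

```text
invalid input at $.plan[0]: expected keys tx, ty, tz, ax, ay, az, jaw
```

Request:
{"method": "play_rows", "body": {"plan": [{"tx":0,"ty":0,"tz":-28,"ax":0,"ay":0,"az":-0.124,"jaw":85},{"tx":0,"ty":0,"tz":-28,"ax":0,"ay":0,"az":-0.124,"jaw":85},{"tx":0,"ty":0,"tz":-28,"ax":0,"ay":0,"az":-0.124,"jaw":85},{"tx":0,"ty":0,"tz":-28,"ax":0,"ay":0,"az":-0.124,"jaw":85},{"tx":0,"ty":0,"tz":-28,"ax":0,"ay":0,"az":-0.124,"jaw":85}]}}

```text
time: 0.65
tcp_pos: [0.2581, -0.5415, 0.386]
ee_rot: [-2.702, -1.601, -0.0]
wrist_force: [0.0, -0.8, 0.4]
gripper_width: 0.0847
grip_force: 0.0
```

```bash
cat >> h.py <<'E'
def off(x,y,z):
    s=robot.sense();R=cv2.Rodrigues(s["ee_rot"])[0]
    print("t",s["time"],"tcp",s["tcp_pos"].round(4),"yaw x",np.degrees(np.arctan2(R[1,0],R[0,0])).round(2),"tilt",np.degrees(np.arccos(-R[2,2])).round(2))
    print("tool mm",(R.T@(np.array([x,y,z])-s["tcp_pos"])*1000).round(1),"F",s["wrist_force"].round(1),"grip",s["grip_force"],s["gripper_width"],"q",s["joint_pos"].round(2))
E
python3 -c "
from h import *
off(.489,.426,.25)"
```

```text
t 0.65 tcp [ 0.2581 -0.5415  0.386 ] yaw x 61.3 tilt 0.04
tool mm [ 959.5 -262.   136.5] F [ 0.  -0.8  0.4] grip 0.0 0.08469216881905342 q [-1.18  0.17  0.89 -0.    2.08 -0.68]
```

Request:
{"method": "play_rows", "body": {"plan": [{"tx":47,"ty":-13,"tz":0,"ax":0,"ay":0,"az":0,"jaw":85},{"tx":47,"ty":-13,"tz":0,"ax":0,"ay":0,"az":0,"jaw":85},{"tx":47,"ty":-13,"tz":0,"ax":0,"ay":0,"az":0,"jaw":85},{"tx":47,"ty":-13,"tz":0,"ax":0,"ay":0,"az":0,"jaw":85},{"tx":47,"ty":-13,"tz":0,"ax":0,"ay":0,"az":0,"jaw":85}]}}

```text
time: 1.15
tcp_pos: [0.3152, -0.3027, 0.3849]
ee_rot: [-2.707, -1.594, -0.0]
wrist_force: [0.6, 1.0, 0.2]
gripper_width: 0.0848
grip_force: 0.0
```

Request:
{"method": "play_rows", "body": {"plan": [{"tx":47,"ty":-13,"tz":0,"ax":0,"ay":0,"az":0,"jaw":85},{"tx":47,"ty":-13,"tz":0,"ax":0,"ay":0,"az":0,"jaw":85},{"tx":47,"ty":-13,"tz":0,"ax":0,"ay":0,"az":0,"jaw":85},{"tx":47,"ty":-13,"tz":0,"ax":0,"ay":0,"az":0,"jaw":85},{"tx":47,"ty":-13,"tz":0,"ax":0,"ay":0,"az":0,"jaw":85}]}}

```text
time: 1.65
tcp_pos: [0.3721, -0.0656, 0.3852]
ee_rot: [2.707, 1.594, 0.001]
wrist_force: [0.9, -0.9, 0.8]
gripper_width: 0.0848
grip_force: 0.0
```

Request:
{"method": "play_rows", "body": {"plan": [{"tx":47,"ty":-13,"tz":13,"ax":0,"ay":0,"az":0,"jaw":85},{"tx":47,"ty":-13,"tz":13,"ax":0,"ay":0,"az":0,"jaw":85},{"tx":47,"ty":-13,"tz":13,"ax":0,"ay":0,"az":0,"jaw":85},{"tx":47,"ty":-13,"tz":13,"ax":0,"ay":0,"az":0,"jaw":85},{"tx":47,"ty":-13,"tz":13,"ax":0,"ay":0,"az":0,"jaw":85}]}}

```text
time: 2.15
tcp_pos: [0.4286, 0.1695, 0.3203]
ee_rot: [2.706, 1.595, 0.0]
wrist_force: [0.6, -1.1, 0.5]
gripper_width: 0.0848
grip_force: 0.0
```

```bash
python3 -c "
from h import *
off(.489,.426,.20)"
```

```text
t 2.15 tcp [0.4286 0.1695 0.3203] yaw x 61.03 tilt 0.02
tool mm [253.7 -71.5 120.3] F [ 0.6 -1.1  0.5] grip 0.0 0.08481089374761623 q [ 0.3  -0.25  1.42 -0.    1.97  0.81]
```

Request:
{"method": "play_rows", "body": {"plan": [{"tx":50,"ty":-14,"tz":24,"ax":0,"ay":0,"az":0,"jaw":85},{"tx":50,"ty":-14,"tz":24,"ax":0,"ay":0,"az":0,"jaw":85},{"tx":50,"ty":-14,"tz":24,"ax":0,"ay":0,"az":0,"jaw":85},{"tx":50,"ty":-14,"tz":24,"ax":0,"ay":0,"az":0,"jaw":85},{"tx":45,"ty":-14,"tz":24,"ax":0,"ay":0,"az":0,"jaw":85}]}}

```text
time: 2.65
tcp_pos: [0.4798, 0.3895, 0.2131]
ee_rot: [2.706, 1.595, 0.0]
wrist_force: [0.7, 0.0, 0.7]
gripper_width: 0.0848
grip_force: 0.0
```

```bash
python3 -c "
from h import *
p,d,c=grab('top');cv2.imwrite('pics/top2.png',cv2.resize(p[150:330,150:390,::-1],None,fx=3.3,fy=3.3))
p,d,c=grab('side');cv2.imwrite('pics/side2.png',cv2.resize(p[120:340,200:500,::-1],None,fx=2.6,fy=2.6))
off(.489,.426,.055)"
```

```text
t 2.75 tcp [0.478  0.3911 0.2058] yaw x 61.26 tilt 0.66
tool mm [ 37.4  -6.2 150.5] F [-0.2 -1.4 -1.7] grip 0.0 0.08514982888308105 q [0.63 0.14 1.24 0.   1.77 1.13]
```

View pics/side2.png

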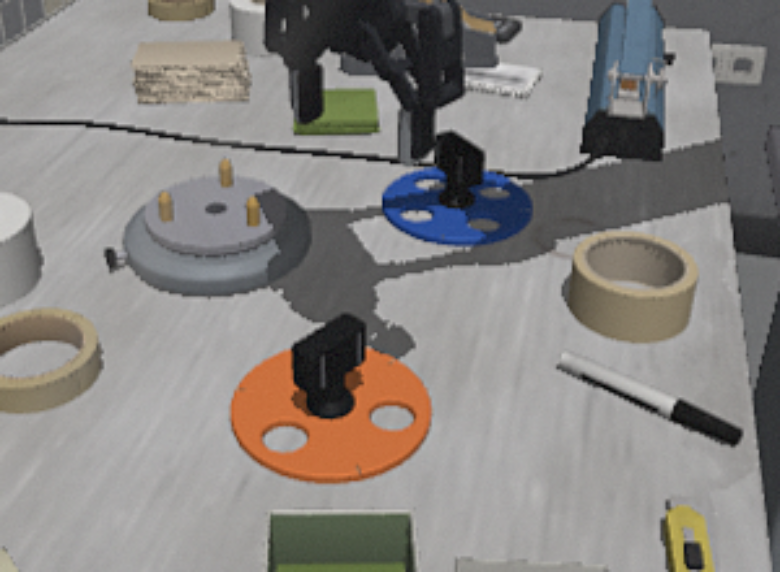

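The side view shows the gripper still short of the orange flange, with a clear path. I'll move over it and then straight down.

Request:
{"method": "play_rows", "body": {"plan": [{"tx":20,"ty":-4,"tz":10,"ax":0,"ay":0,"az":0,"jaw":85},{"tx":17,"ty":-2,"tz":15,"ax":0,"ay":0,"az":0,"jaw":85},{"tx":0,"ty":0,"tz":20,"ax":0,"ay":0,"az":0,"jaw":85},{"tx":0,"ty":0,"tz":20,"ax":0,"ay":0,"az":0,"jaw":85},{"tx":0,"ty":0,"tz":0,"ax":0,"ay":0,"az":0,"jaw":85}]}}

```text
time: 3.25
tcp_pos: [0.4913, 0.4216, 0.1455]
ee_rot: [2.706, 1.594, -0.01]
wrist_force: [-0.6, 0.5, -0.5]
gripper_width: 0.085
grip_force: 0.0
```

```bash
python3 -c "
from h import *
p,d,c=grab('side');cv2.imwrite('pics/side3.png',cv2.resize(p[120:340,200:500,::-1],None,fx=2.6,fy=2.6))
off(.489,.426,.052)"
```

```text
t 3.3 tcp [0.4918 0.4219 0.1478] yaw x 60.99 tilt 0.2
tool mm [ 2.5 -4.3 95.8] F [0.6 0.1 0.4] grip 0.0 0.08513233523610284 q [ 0.66  0.23  1.25 -0.    1.67  1.16]
```

View pics/side3.png

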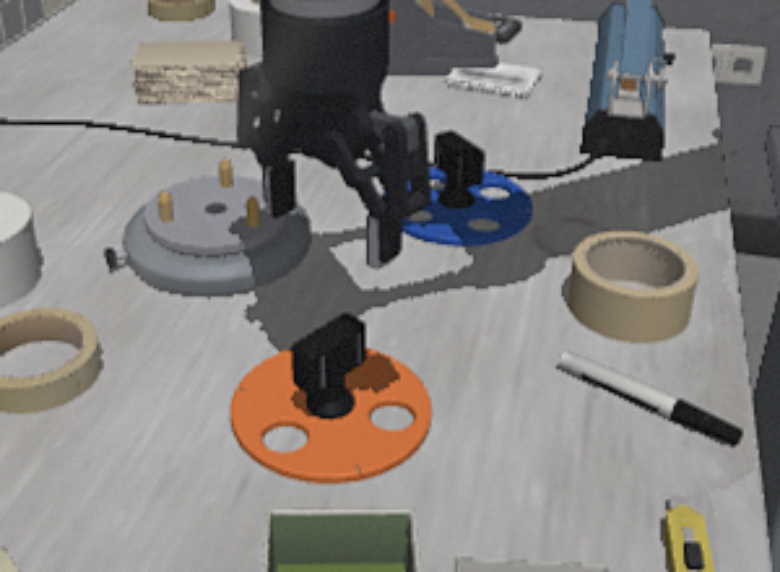

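The side view shows the fingers straddling the bar direction above the flange. I'll correct a few mm and descend.

Request:
{"method": "play_rows", "body": {"plan": [{"tx":2,"ty":-4,"tz":20,"ax":0,"ay":0,"az":0,"jaw":85},{"tx":0,"ty":0,"tz":25,"ax":0,"ay":0,"az":0,"jaw":85},{"tx":0,"ty":0,"tz":25,"ax":0,"ay":0,"az":0,"jaw":85},{"tx":0,"ty":0,"tz":20,"ax":0,"ay":0,"az":0,"jaw":85},{"tx":0,"ty":0,"tz":0,"ax":0,"ay":0,"az":0,"jaw":85}]}}

```text
time: 3.8
tcp_pos: [0.489, 0.4255, 0.0573]
ee_rot: [2.706, 1.594, -0.006]
wrist_force: [-1.2, -0.7, 0.0]
gripper_width: 0.0852
grip_force: 0.0
```

```bash
python3 -c "
from h import *
off(.489,.426,.052)"
```

```text
t 3.8 tcp [0.489  0.4255 0.0573] yaw x 60.99 tilt 0.24
tool mm [ 0.5 -0.3  5.3] F [-1.2 -0.7  0. ] grip 0.0 0.08515380934187067 q [ 0.66  0.26  1.37 -0.    1.51  1.17]
```

Request:
{"method": "play_rows", "body": {"plan": [{"tx":0,"ty":0,"tz":7,"ax":0,"ay":0,"az":0,"jaw":60},{"tx":0,"ty":0,"tz":0,"ax":0,"ay":0,"az":0,"jaw":40},{"tx":0,"ty":0,"tz":0,"ax":0,"ay":0,"az":0,"jaw":10},{"tx":0,"ty":0,"tz":0,"ax":0,"ay":0,"az":0,"jaw":10},{"tx":0,"ty":0,"tz":0,"ax":0,"ay":0,"az":0,"jaw":10}], "grip_force": 60}}

```text
time: 4.3
tcp_pos: [0.4905, 0.427, 0.0538]
ee_rot: [-2.706, -1.594, -0.004]
wrist_force: [0.5, -0.7, -1.9]
gripper_width: 0.0214
grip_force: 59.2
```

Request:
{"method": "play_rows", "body": {"plan": [{"tx":0,"ty":0,"tz":0,"ax":0,"ay":0,"az":0,"jaw":10},{"tx":0,"ty":0,"tz":0,"ax":0,"ay":0,"az":0,"jaw":10},{"tx":0,"ty":0,"tz":0,"ax":0,"ay":0,"az":0,"jaw":10},{"tx":0,"ty":0,"tz":0,"ax":0,"ay":0,"az":0,"jaw":10},{"tx":0,"ty":0,"tz":0,"ax":0,"ay":0,"az":0,"jaw":10}]}}

```text
time: 4.8
tcp_pos: [0.4905, 0.427, 0.0537]
ee_rot: [-2.707, -1.595, -0.004]
wrist_force: [0.8, 0.5, 6.3]
gripper_width: 0.0212
grip_force: 60.2
```

```bash
python3 -c "
from h import *
off(.489,.426,.052)"
```

```text
t 4.8 tcp [0.4905 0.427  0.0537] yaw x 61.01 tilt 0.13
tool mm [-1.6 -0.8  1.7] F [0.8 0.5 6.3] grip 60.19065499305725 0.021155920878847954 q [0.66 0.27 1.37 0.   1.5  1.17]
```

Gripped (21 mm). I'll lift and turn.

Request:
{"method": "play_rows", "body": {"plan": [{"tx":0,"ty":0,"tz":-20,"ax":0,"ay":0,"az":0,"jaw":10},{"tx":0,"ty":0,"tz":-20,"ax":0,"ay":0,"az":0,"jaw":10},{"tx":0,"ty":0,"tz":-25,"ax":0,"ay":0,"az":0,"jaw":10},{"tx":0,"ty":0,"tz":-25,"ax":0,"ay":0,"az":0,"jaw":10},{"tx":0,"ty":0,"tz":-20,"ax":0,"ay":0,"az":0,"jaw":10}]}}

```text
time: 5.3
tcp_pos: [0.4897, 0.4264, 0.1628]
ee_rot: [2.707, 1.595, -0.001]
wrist_force: [0.2, -0.1, -2.5]
gripper_width: 0.0212
grip_force: 59.2
```

Request:
{"method": "play_rows", "body": {"plan": [{"tx":0,"ty":0,"tz":0,"ax":0,"ay":0,"az":0.08,"jaw":10},{"tx":0,"ty":0,"tz":0,"ax":0,"ay":0,"az":0.08,"jaw":10},{"tx":0,"ty":0,"tz":0,"ax":0,"ay":0,"az":0.08,"jaw":10},{"tx":0,"ty":0,"tz":0,"ax":0,"ay":0,"az":0.08,"jaw":10},{"tx":0,"ty":0,"tz":0,"ax":0,"ay":0,"az":0.08,"jaw":10}]}}

```text
time: 5.8
tcp_pos: [0.4895, 0.4263, 0.1609]
ee_rot: [2.971, 1.02, -0.003]
wrist_force: [-0.8, 0.4, -2.7]
gripper_width: 0.0209
grip_force: 59.3
```

```bash
python3 -c "
from h import *
off(.648,.2355,.16)"
```

```text
t 5.8 tcp [0.4895 0.4263 0.1609] yaw x 37.9 tilt 0.13
tool mm [  7.9 247.9   0.9] F [-0.8  0.4 -2.7] grip 59.32987689971924 0.0209022236668791 q [ 0.66  0.22  1.23 -0.    1.69  1.57]
```

Request:
{"method": "play_rows", "body": {"plan": [{"tx":1,"ty":20,"tz":0,"ax":0,"ay":0,"az":0,"jaw":10},{"tx":1,"ty":30,"tz":0,"ax":0,"ay":0,"az":0,"jaw":10},{"tx":1,"ty":30,"tz":0,"ax":0,"ay":0,"az":0,"jaw":10},{"tx":1,"ty":30,"tz":0,"ax":0,"ay":0,"az":0,"jaw":10},{"tx":1,"ty":30,"tz":0,"ax":0,"ay":0,"az":0,"jaw":10}]}}

```text
time: 6.3
tcp_pos: [0.5804, 0.3184, 0.161]
ee_rot: [2.969, 1.025, -0.003]
wrist_force: [-0.6, 1.1, -2.3]
gripper_width: 0.0214
grip_force: 59.3
```

Request:
{"method": "play_rows", "body": {"plan": [{"tx":1,"ty":30,"tz":0,"ax":0,"ay":0,"az":0,"jaw":10},{"tx":1,"ty":30,"tz":0,"ax":0,"ay":0,"az":0,"jaw":10},{"tx":1,"ty":27,"tz":0,"ax":0,"ay":0,"az":0,"jaw":10},{"tx":0,"ty":20,"tz":0,"ax":0,"ay":0,"az":0,"jaw":10},{"tx":0,"ty":0,"tz":0,"ax":0,"ay":0,"az":0,"jaw":10}]}}

```text
time: 6.8
tcp_pos: [0.6497, 0.2345, 0.1609]
ee_rot: [2.97, 1.02, -0.003]
wrist_force: [-0.8, -0.2, -2.1]
gripper_width: 0.0211
grip_force: 59.4
```

```bash
python3 -c "
from h import *
off(.648,.235,.16)
p,d,c=grab('top');cv2.imwrite('pics/top4.png',cv2.resize(p[100:280,220:460,::-1],None,fx=3.3,fy=3.3,interpolation=2))
p,d,c=grab('side');cv2.imwrite('pics/side4.png',cv2.resize(p[100:280,180:420,::-1],None,fx=3.3,fy=3.3,interpolation=2))
off(.648,.235,.16)"
```

```text
t 6.8 tcp [0.6497 0.2345 0.1609] yaw x 37.91 tilt 0.12
tool mm [-1.  -1.4  0.9] F [-0.8 -0.2 -2.1] grip 59.35213923454285 0.02110938702057087 q [ 0.3   0.34  1.1  -0.    1.71  1.21]
t 6.9 tcp [0.6483 0.2371 0.1615] yaw x 38.06 tilt 0.09
tool mm [-1.5  1.4  1.5] F [-0.2  0.9 -1.5] grip 59.35394883155823 0.021221701500876666 q [0.3  0.34 1.1  0.   1.71 1.21]
```

View pics/side4.png

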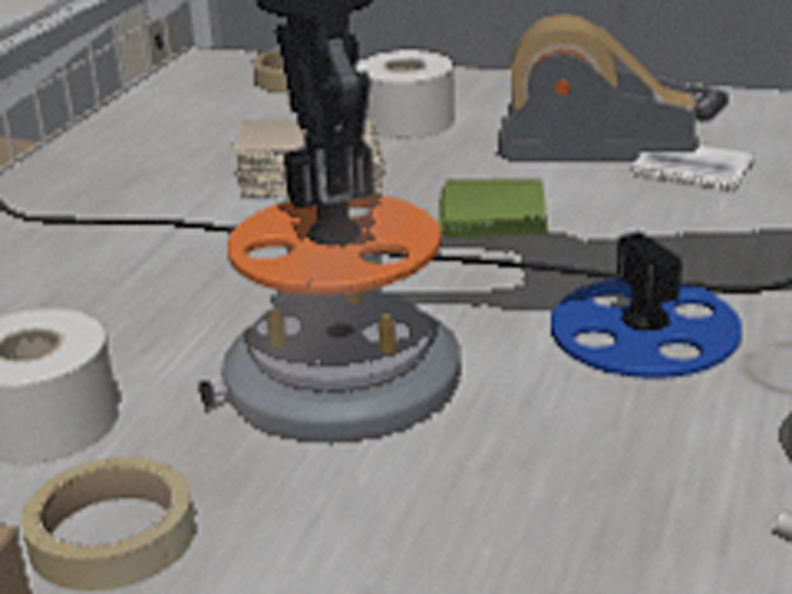

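View pics/top4.png

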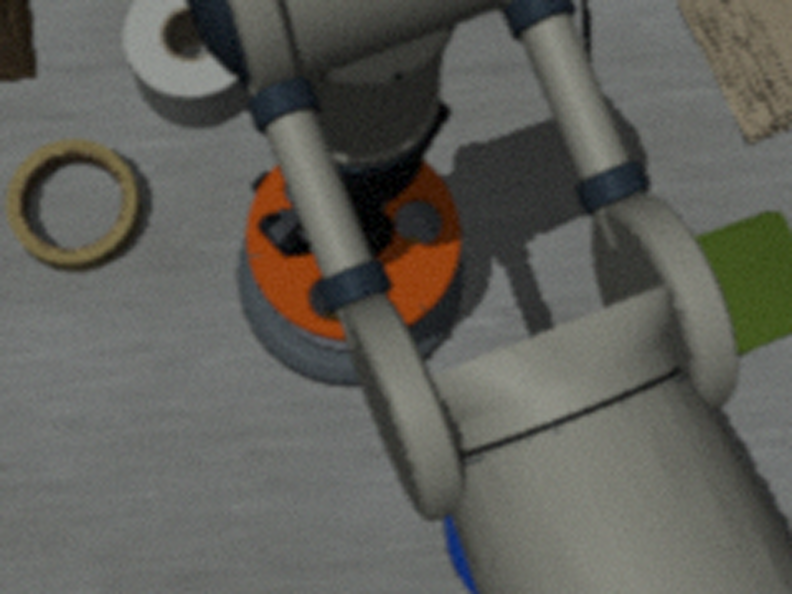

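The side view shows the flange level above the studs. Its front holes are at (268,250) and (385,254), and the stud tips below are at (276,313) and (387,317). In the top view the arm partly hides it. I'll check the alignment numerically.

```bash
python3 - <<'E'
from h import *
c=imaging.camera_params("side")
f=lambda l,z:np.array([ray(c,(a+.5)/3.3-.5+180,(b+.5)/3.3-.5+100,z) for a,b in l])
print(f([(268,250),(385,254)],.116).round(4),f([(276,314),(387,319)],.064).round(4))
E
```

```text
[[0.6824 0.2675]
 [0.6049 0.2542]] [[0.6843 0.2614]
 [0.6079 0.2491]]
```

Within a few mm, against 10 mm of play. I'll nudge and lower gently.

Request:
{"method": "play_rows", "body": {"plan": [{"tx":-1,"ty":3,"tz":5,"ax":0,"ay":0,"az":0,"jaw":10},{"tx":0,"ty":0,"tz":10,"ax":0,"ay":0,"az":0,"jaw":10},{"tx":0,"ty":0,"tz":10,"ax":0,"ay":0,"az":0,"jaw":10},{"tx":0,"ty":0,"tz":10,"ax":0,"ay":0,"az":0,"jaw":10},{"tx":0,"ty":0,"tz":0,"ax":0,"ay":0,"az":0,"jaw":10}]}}

```text
time: 7.4
tcp_pos: [0.6483, 0.2341, 0.124]
ee_rot: [-2.969, -1.026, 0.007]
wrist_force: [0.6, 0.4, -2.3]
gripper_width: 0.0212
grip_force: 59.3
```

Request:
{"method": "play_rows", "body": {"plan": [{"tx":0,"ty":0,"tz":4,"ax":0,"ay":0,"az":0,"jaw":10},{"tx":0,"ty":0,"tz":4,"ax":0,"ay":0,"az":0,"jaw":10},{"tx":0,"ty":0,"tz":4,"ax":0,"ay":0,"az":0,"jaw":10},{"tx":0,"ty":0,"tz":3,"ax":0,"ay":0,"az":0,"jaw":10},{"tx":0,"ty":0,"tz":0,"ax":0,"ay":0,"az":0,"jaw":10}]}}

```text
time: 7.9
tcp_pos: [0.6494, 0.234, 0.1116]
ee_rot: [-2.97, -1.025, 0.001]
wrist_force: [0.5, 0.1, -2.1]
gripper_width: 0.0213
grip_force: 59.3
```

```bash
python3 -c "
from h import *
p,d,c=grab('side');cv2.imwrite('pics/side5.png',cv2.resize(p[100:280,180:420,::-1],None,fx=3.3,fy=3.3,interpolation=2))
off(.648,.235,.0937)"
```

```text
t 7.95 tcp [0.6495 0.234  0.112 ] yaw x 38.09 tilt 0.03
tool mm [-0.6 -1.7 18.3] F [ 0.2  0.7 -2. ] grip 59.326114654541016 0.020971322079116544 q [ 0.3   0.35  1.17 -0.    1.62  1.2 ]
```

View pics/side5.png

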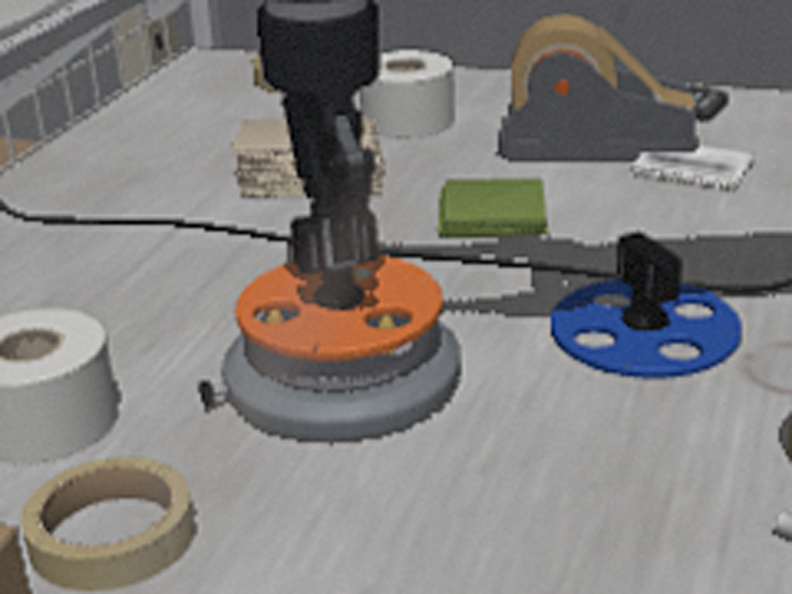

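The stud tips stand centred in the front holes, at (275,315) and (388,320). I'll continue down.

Request:
{"method": "play_rows", "body": {"plan": [{"tx":0,"ty":0,"tz":4,"ax":0,"ay":0,"az":0,"jaw":10},{"tx":0,"ty":0,"tz":4,"ax":0,"ay":0,"az":0,"jaw":10},{"tx":0,"ty":0,"tz":4,"ax":0,"ay":0,"az":0,"jaw":10},{"tx":0,"ty":0,"tz":3,"ax":0,"ay":0,"az":0,"jaw":10},{"tx":0,"ty":0,"tz":0,"ax":0,"ay":0,"az":0,"jaw":10}]}}

```text
time: 8.45
tcp_pos: [0.6493, 0.234, 0.0963]
ee_rot: [-2.97, -1.025, 0.002]
wrist_force: [0.1, -0.5, -2.4]
gripper_width: 0.0213
grip_force: 59.3
```

Request:
{"method": "play_rows", "body": {"plan": [{"tx":0,"ty":0,"tz":1,"ax":0,"ay":0,"az":0,"jaw":10},{"tx":0,"ty":0,"tz":1,"ax":0,"ay":0,"az":0,"jaw":10},{"tx":0,"ty":0,"tz":0,"ax":0,"ay":0,"az":0,"jaw":10},{"tx":0,"ty":0,"tz":0,"ax":0,"ay":0,"az":0,"jaw":10},{"tx":0,"ty":0,"tz":0,"ax":0,"ay":0,"az":0,"jaw":10}]}}

```text
time: 8.95
tcp_pos: [0.6497, 0.2341, 0.0954]
ee_rot: [2.97, 1.025, 0.0]
wrist_force: [1.0, -0.4, -1.7]
gripper_width: 0.0209
grip_force: 59.3
```

Request:
{"method": "play_rows", "body": {"plan": [{"tx":0,"ty":0,"tz":1,"ax":0,"ay":0,"az":0,"jaw":10},{"tx":0,"ty":0,"tz":1,"ax":0,"ay":0,"az":0,"jaw":10},{"tx":0,"ty":0,"tz":0,"ax":0,"ay":0,"az":0,"jaw":10},{"tx":0,"ty":0,"tz":0,"ax":0,"ay":0,"az":0,"jaw":10},{"tx":0,"ty":0,"tz":0,"ax":0,"ay":0,"az":0,"jaw":10}]}}

```text
time: 9.45
tcp_pos: [0.6497, 0.2341, 0.0937]
ee_rot: [2.97, 1.025, 0.001]
wrist_force: [-1.9, -0.4, 1.2]
gripper_width: 0.0213
grip_force: 59.7
```

Contact is made at the expected height, so I'll release and back straight up.

Request:
{"method": "play_rows", "body": {"plan": [{"tx":0,"ty":0,"tz":0,"ax":0,"ay":0,"az":0,"jaw":28},{"tx":0,"ty":0,"tz":0,"ax":0,"ay":0,"az":0,"jaw":40},{"tx":0,"ty":0,"tz":0,"ax":0,"ay":0,"az":0,"jaw":60},{"tx":0,"ty":0,"tz":0,"ax":0,"ay":0,"az":0,"jaw":70},{"tx":0,"ty":0,"tz":0,"ax":0,"ay":0,"az":0,"jaw":70}]}}

```text
time: 9.95
tcp_pos: [0.6496, 0.2341, 0.0932]
ee_rot: [-2.97, -1.025, -0.0]
wrist_force: [-1.1, 0.0, -0.9]
gripper_width: 0.0701
grip_force: 0.0
```

Request:
{"method": "play_rows", "body": {"plan": [{"tx":0,"ty":0,"tz":-15,"ax":0,"ay":0,"az":0,"jaw":70},{"tx":0,"ty":0,"tz":-25,"ax":0,"ay":0,"az":0,"jaw":70},{"tx":0,"ty":0,"tz":-30,"ax":0,"ay":0,"az":0,"jaw":70},{"tx":0,"ty":0,"tz":-30,"ax":0,"ay":0,"az":0,"jaw":70},{"tx":0,"ty":0,"tz":0,"ax":0,"ay":0,"az":0,"jaw":70}]}}

```text
time: 10.45
tcp_pos: [0.6514, 0.2347, 0.2015]
ee_rot: [2.969, 1.025, 0.017]
wrist_force: [-0.0, -0.3, 1.3]
gripper_width: 0.0698
grip_force: 0.0
```

```bash
python3 -c "
from h import *
p,d,c=grab('side');cv2.imwrite('pics/side6.png',cv2.resize(p[100:280,180:420,::-1],None,fx=3.3,fy=3.3,interpolation=2))
X=cloud(d,c);q=p.astype(int);m=(q[...,0]>150)&(q[...,2]<80)&(q[...,1]<130)&(abs(X[...,0]-.648)<.1)&(abs(X[...,1]-.235)<.1)
Z=X[m];print(len(Z),np.median(Z,0), np.linalg.lstsq(np.c_[Z[:,:2]-[.648,.235],np.ones(len(Z))],Z[:,2],rcond=None)[0])
off(.648,.235,.19)"
```

```text
903 [0.6309956  0.25383717 0.04934431] [ 0.00113461 -0.00901837  0.04944804]
t 10.5 tcp [0.6509 0.2345 0.1984] yaw x 38.09 tilt 0.44
tool mm [-2.  -2.2  8.4] F [-0.3  0.7 -0.2] grip 0.0 0.07003008143047294 q [0.3  0.33 1.04 0.   1.76 1.2 ]
```

View pics/side6.png

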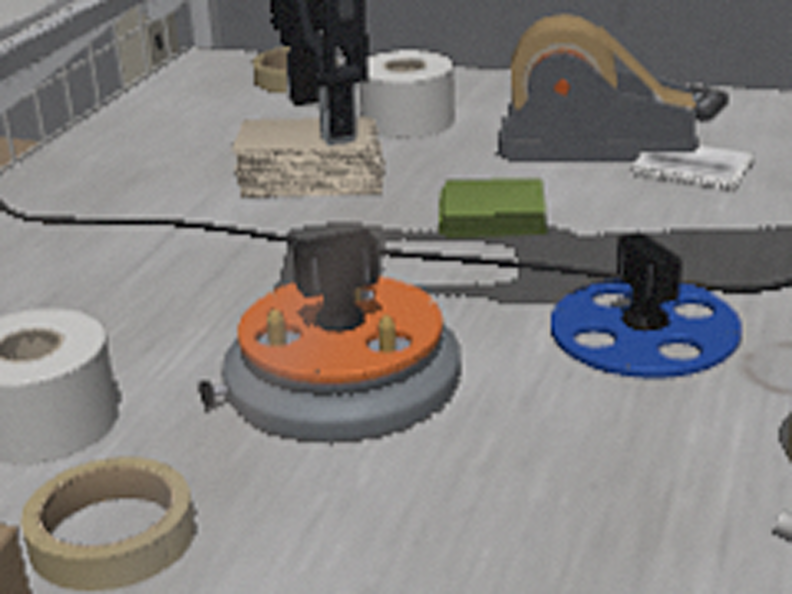

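The flange lies flat with its top at z ≈ 0.049 (expected 0.048). The studs stand through the holes at (277,330) and (387,335), the gripper is clear, and the blue flange hasn't moved.

```bash
python3 -c "
from cell import sign_off
print(sign_off())"
```

```text
the job is handed in; nothing more can be done
None
```

The orange three-hole flange is flat and fully down on the turntable with the studs through its holes, released, with the blue flange untouched; the job is handed in (no verdict was returned).

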